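# Lock the seed chest with hasp and pin

## Task

Lock the sage-green seed chest: swing its brass hasp fully shut so that the slot passes over the steel eye, then take the long pin with the red knob from the wooden rack and drop it right through the eye, so that its collar rests on the eye. Leave the short pin with the blue knob in the rack.

Things in the scene. Friction and masses are not known exactly. Their poses are not given: they have to be found in the camera images.
- eye (a point): Centre of the level steel ring (hole 30 mm, outside 48, bar 8 thick) on the front of the fixed sage-green seed chest, 100 mm above the table. Chest axes: x squarely into the chest, y along its front, z up. The front face is at x = +40 mm and spans y -125 to +175; chest 220 mm deep, 140 high, 163 at the lid's grip, 130 mm behind the eye.
- hasp (a joint): Brass hasp angle, rad: 0 shut, 1.57 straight out. Vertical hinge at x +34.5, y +95 mm in the eye's axes. Upright plate 5 mm thick, 145 long, 78 to 122 mm above the table; from the hinge it runs to the eye's -y at 0, to -x at 1.57. Solid for the first 65 mm, then a slot to 127 mm. Push it shut on its outer side with closed fingers: 1 N at 40 mm from the hinge; it stays where left.
- lock_pin: Long pin: steel shaft 10 mm thick, 60 long; on it a collar 42 wide, 6 thick; on top an upright red knob 20 thick, 38 high. 104 mm in all, 100 g. Origin: the shaft's lower tip, z up. It stands in one of three 25 mm holes, 75 mm apart along its y, in a fixed wooden rack 220 x 70 x 70 mm, collar on the rack's top. The others hold the blue pin and a wooden dibber, equally high.
- short_pin: The wrong pin, to be left in the rack: same collar and knob but the knob is blue, and a shaft of only 22 mm. Stands upright in another hole of the rack, collar on the rack's top. Origin 60 mm below the underside of its collar, z up.

How it is judged (in metres and radians):
On the way, in this order (a step that is already met when the one before it is completed fails the run):
1. the hasp is swung shut over the eye (value of joint hasp below 0.17 rad), for 0.2 s.
2. the red-knobbed pin is down through the eye with the hasp shut (value of joint hasp below 0.17 rad and z of lock_pin in the frame of eye below -0.046 m and horizontal distance between lock_pin and eye below 0.02 m), for 0.2 s.
At the end, for the whole second after the job is handed in: The hasp is within 0.17 rad (10 degrees) of shut; the red-knobbed pin hangs in the eye, released and at rest, its tip more than 46 mm below the eye's centre (56 mm when the collar lies on the ring) and within 20 mm of it horizontally, within 0.25 rad of upright (all of step 2 and angle between lock_pin's own z axis and vertical below 0.25 rad and linear speed of lock_pin below 0.02 m/s); the robot touches nothing.
It fails at once if the blue-knobbed short pin is moved more than 30 mm (distance of short_pin from where it was at the start of the episode above 0.03 m).
It also fails if it takes over 51 s, if anything falls off the work surface, if the arm or the gripper's body presses on something with over 40 N, if the wrist force passes 120 N, or if a joint passes its speed limit or range.

## Robot

A 6-joint arm with a two-finger parallel gripper is mounted at the origin on the work surface. World frame = base frame: x ahead of the robot, y to its left, z up, the work surface at z = 0. Lengths are in mm, angles in rad, forces in N, time in s.
With the tool pointing down it reaches from about 350 to 975 mm from the base axis. Payload 7.1 kg.
Tool frame: the origin (TCP) lies midway between the tips of the shut fingers; the grasp point (between the pads) lies 19 mm behind it; z points along the fingers, y is the line along which they close (so a half turn about z gives the same grasp; the last joint's range is limited). The gripper opens to 88 mm and grips with 3 to 60 N. Pads are 20 mm wide; open, the fingers measure 115 mm over their backs; the gripper's body (75 mm by 178 mm) begins 61 mm behind the grasp point.
Start: joints at [1.233, 0.423, 1.63, -0, 1.089, -0.019], TCP at [195.86, 593.501, 188.675] pointing down, gripper open.
Joint ranges: [-3, 3], [-0.9, 2.11], [0.09, 2.58], [-1.31, 4.45], [0.11, 2.69], [-2.54, 2.54]. Speed limits (rad/s): [2.39, 2.39, 3.01, 3.14, 3.14, 3.14].

## Interface

Orientations are given as a rotation vector (axis times angle).
In Python, from workcell import status, eyes, ticket gives the robot as it stands.
- The arm moves only by the shell command python3 -m jog 'ROWS' [OPENING]. ROWS is a JSON list of rows, 1 to 5 of them, each written [[dx, dy, dz], [rx, ry, rz]]: dx, dy, dz in mm, then a rotation vector rx, ry, rz in rad; each row shifts and turns the commanded pose from where the row before left it, along the tool's axes as they then stand; what a row does not reach is not made up. A row lasts 1/12 s, in which the tool goes at most 41.7 mm and 0.125 rad, less where a joint would pass 70% of its speed; a pose out of reach is approached as far as the arm can. OPENING is the finger opening in mm, set as the command begins (- or left out keeps the last). The fingers move at their own pace and stop on an object; the grip force is fixed at half the most. Time passes only in rows, so rows that do not move let the fingers close. It prints the time, the measured TCP pose, the force, the opening and the grip force at its end. Input that does not fit is refused with a message, and nothing moves.
- status.get_obs(): the state, without advancing time (a new reading comes with each control period).
- eyes.get_image(name): name is "side" or "top" or "wrist"; returns a dict with "img" (480x640x3 uint8, red, green, blue), "range_z" (480x640 float32, mm along the optical axis (not along the pixel's ray), 0 where there is no reading), "fx", "fy", "cx", "cy" (pixels), "R" (3x3) and "t" (3): a world point X has camera coordinates R X + t. Camera axes: x right, y down, z forward; pixel columns grow to the right and rows downward; lengths in mm; the calibration is good to about 2 mm. A picture is of the moment at which its call begins.
- ticket.close_job(): hands the job in; it is judged then, once.
The state is a dict: "t": time; "qpos": joint angles; "qvel": joint speeds; "joint_torque": joint torques, N m; "ee_pos": TCP position; "orientation": TCP orientation; "ft_force": force on the tool from outside, world axes, zero at the start; "moment": the same for the moment, N m; "width": finger opening in mm; "grasp_force": force on a finger pad.
Only numpy, scipy, OpenCV 4.12 (cv2) and the standard library are available. Lean on these libraries where they do the work, as an engineer would, in place of code of your own. Each camera call takes 0.05 s, during which the arm holds its last target. There are 200 camera calls.

## Working session

There is one attempt and no reset: what is moved stays moved. The work goes in short steps, Python scripts to look and compute and a shell command to move; the robot and the scene stay as the last step left them, time stands still between calls to the robot, and variables do not carry over. Pictures are saved under pics/ and viewed, at most 10 in all, crops included, and the job is handed in when it is done.

```bash
mkdir -p pics; python3 - <<'E'
from workcell import status, eyes
import cv2,numpy as np
for n in ["top","side"]:
    d=eyes.get_image(n); np.savez(f"pics/{n}0.npz",**d); cv2.imwrite(f"pics/{n}0.png",d["img"][...,::-1])
    print(n,d["fx"],d["cx"],d["cy"],np.round(-d["R"].T@d["t"]),np.round(d["R"],3).tolist())
print(status.get_obs())
E
```

```text
top 503.2855141435885 314.8125124488968 240.00958305360433 [369. 121. 918.] [[0.016, -1.0, 0.007], [-0.988, -0.017, -0.151], [0.151, -0.004, -0.989]]
side 523.6667719342806 322.6246812839592 244.25986515050852 [  62. -401.  535.] [[0.768, -0.64, -0.001], [-0.33, -0.396, -0.857], [0.548, 0.659, -0.516]]
{'t': 0.1, 'qpos': array([ 1.23301089e+00,  4.23739641e-01,  1.63059239e+00, -7.59203791e-06,
        1.08858324e+00, -1.90137230e-02]), 'qvel': array([ 0.00020756, -0.00221313, -0.00287255, -0.000337  ,  0.00168921,
        0.00086731]), 'joint_torque': array([-3.18077155e-04, -5.45623255e+01, -2.74325752e+01,  6.45478559e-02,
        1.88067049e-02, -4.49177753e-05]), 'ee_pos': array([195.6850389 , 593.01640781, 188.00324889]), 'orientation': array([-4.98566293e-01, -3.10154781e+00,  2.04632055e-03]), 'ft_force': array([0.1996629 , 0.04928217, 0.57609845]), 'moment': array([-0.03053092, -0.03769258,  0.05023961]), 'grasp_force': 0.0, 'width': 88.04772102268961}
```

View pics/top0.png

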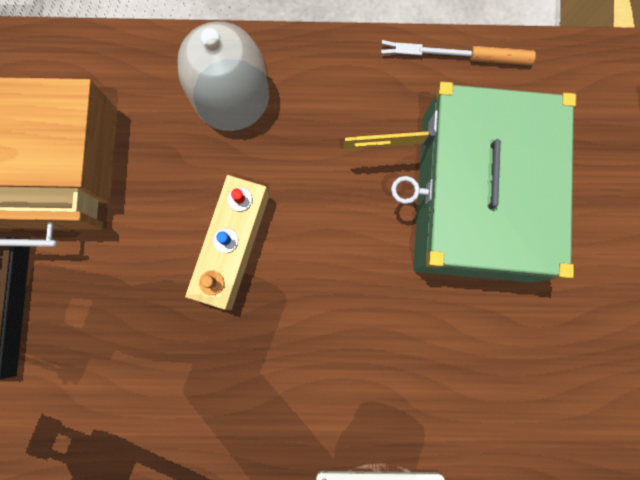

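View pics/side0.png

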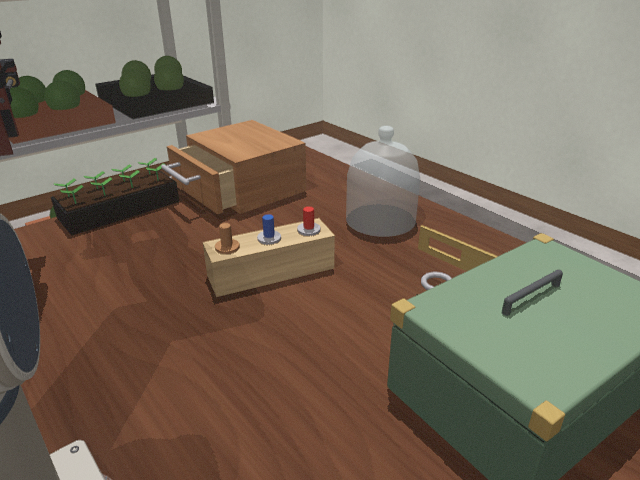

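The top view shows the chest with its front facing image-left (world +y). The ring is at about (405,190), and the hasp hinge is at (432,135) with the plate standing straight out to (345,142). The red pin is at (238,197), the blue at (224,239) and the dibber at (210,282). The side view agrees, and the glass bell is near the red pin.

```bash
cat > h.py <<'E'
import numpy as np,cv2
def load(n):
    return dict(np.load(n))
def ray(d,u,v,z):
    c=-d["R"].T@d["t"]; r=d["R"].T@np.array([(u-d["cx"])/d["fx"],(v-d["cy"])/d["fy"],1]); return c+r*(z-c[2])/r[2]
def cloud(d):
    v,u=np.mgrid[:480,:640]; Z=d["range_z"]
    P=np.stack([(u-d["cx"])/d["fx"]*Z,(v-d["cy"])/d["fy"]*Z,Z],-1)
    return (P-d["t"])@d["R"]
def hsv(d): return cv2.cvtColor(d["img"],cv2.COLOR_RGB2HSV)
def red(h): return ((h[...,0]<6)|(h[...,0]>174))&(h[...,1]>190)&(h[...,2]>90)
def blue(h): return (abs(h[...,0].astype(int)-112)<12)&(h[...,1]>150)&(h[...,2]>80)
E
python3 - <<'E'
from h import *
T=load("pics/top0.npz");S=load("pics/side0.npz")
P=cloud(T);h=hsv(T)
v,u=np.mgrid[:480,:640]
# lid
m=(abs(h[...,0].astype(int)-65)<20)&(h[...,1]>60)&(abs(P[...,2]-140)<8)&(u>380)
print("lid z",np.median(P[m][:,2]))
r=cv2.minAreaRect(P[m][:,:2].astype(np.float32)); print("lid rect",r, np.round(cv2.boxPoints(r)).tolist())
# ring hole
g=((h[...,1]<60)&(h[...,2]>110)&(u>380)&(u<432)&(v>165)&(v<215)).astype(np.uint8)
cs,hi=cv2.findContours(g,cv2.RETR_CCOMP,cv2.CHAIN_APPROX_NONE)
for c,k in zip(cs,hi[0]):
    if cv2.contourArea(c)>60:
        (x,y),rr=cv2.minEnclosingCircle(c);M=cv2.moments(c); a,b=M['m10']/M['m00'],M['m01']/M['m00']; print("ring hole" if k[3]>=0 else "outer",x,y,rr,a,b,ray(T,a,b,100), "r",rr/T["fx"]*815)
m=g>0; q=P[m]; q=q[(q[:,2]>85)&(q[:,2]<115)]; print("ring depth pts",len(q),q.mean(0),np.median(q[:,2]))
# hasp
m=(abs(h[...,0].astype(int)-25)<8)&(h[...,1]>120)&(u>335)&(u<432)&(v>120)&(v<155)
q=P[m&(abs(P[...,2]-118)<8)]; print("hasp",len(q),cv2.fitLine(q[:,:2].astype(np.float32),cv2.DIST_L2,0,.01,.01).ravel(),q.min(0),q.max(0))
def two(fn):
    A=[];b=[]
    for d,win in((T,(u>180)&(u<280)&(v>160)&(v<310)),(S,(u>190)&(u<340)&(v>190)&(v<260))):
        mm=fn(hsv(d))&win; Q=cloud(d)[mm]; x,y=u[mm].mean(),v[mm].mean()
        print(mm.sum(),x,y,"z95",ray(d,x,y,95).round(1),"cloud mean",Q.mean(0).round(1),"top pts",Q[Q[:,2]>110].mean(0).round(1))
        c=-d["R"].T@d["t"];w=ray(d,x,y,0)-c;w/=np.linalg.norm(w);M=np.eye(3)-np.outer(w,w);A.append(M);b.append(M@c)
    print("tri",np.linalg.solve(sum(A),sum(b)).round(1))
two(red);two(blue)
# rack top
m=(abs(P[...,2]-70)<5)&(u>180)&(u<275)&(v>170)&(v<315)&(h[...,1]>60)
print("rack",cv2.minAreaRect(P[m][:,:2].astype(np.float32)))
m=(u<345)&(u>170)&(v<150); q=P[m&(P[...,2]>60)]; print("bell",q.min(0),q.max(0))
E
```

```text
lid z 139.74911327524083
lid rect ((594.95068359375, -181.60113525390625), (220.13632202148438, 300.4557189941406), 85.63716125488281) [[437.0, -280.0], [736.0, -303.0], [753.0, -83.0], [454.0, -60.0]]
outer 412.29998779296875 188.5 21.446321487426758 408.5105986489634 189.6228744467738 [581.98075159 -37.09893179 100.        ] r 34.72929683262467
ring hole 405.0 189.5 9.708344459533691 405.0248091603053 189.36068702290078 [582.32676396 -31.27180119 100.        ] r 15.721296385777876
ring depth pts 437 [580.27410722 -37.78508003 103.49881419] 103.34618192776412
hasp 442 [ 9.2317156e-02 -9.9572963e-01  6.6537616e+02  2.4580638e+00] [656.9194813  -66.97086826 110.12799063] [675.41330514  72.23442186 125.37235143]
72 238.63888888888889 196.16666666666666 z95 [566.9 246.8  95. ] cloud mean [563.6 244.7 108.7] top pts [565.4 245.7 113.5]
8 312.25 218.875 z95 [571.5 239.5  95. ] cloud mean [571.  238.9  95.4] top pts [572.  240.6 110. ]
tri [570.9 245.   92.3]
119 223.03361344537817 237.88235294117646 z95 [495.8 269.8  95. ] cloud mean [493.4 266.9 110.8] top pts [494.1 268.1 113.7]
41 267.7560975609756 217.1951219512195 z95 [514.6 295.2  95. ] cloud mean [495.9 266.5 113.2] top pts [496.1 266.5 113.5]
tri [493.9 265.7 114. ]
rack ((494.5710754394531, 270.0522766113281), (71.11279296875, 220.1336212158203), 73.72148895263672)
bell [369.21111227  69.95174805  60.0868488 ] [857.40030867 358.15173876 917.74236172]
```

```bash
cat >> h.py <<'E'
from scipy.spatial.transform import Rotation as Ro
EYE=np.array([582.2,-31.2,100.]); CY=np.array([.997,-.077,0]);CX=np.array([-.077,-.997,0]);CZ=np.array([0,0,1.])
C=np.stack([CX,CY,CZ],1)
def world(p): return EYE+C@np.array(p,float)   # chest coords -> world
def delta(goal,o):  # world goal -> tool-axis shift, plus yaw error
    R=Ro.from_rotvec(o["orientation"]).as_matrix()
    G=np.stack([-CX,CY,-CZ],1)
    return (R.T@(np.array(goal)-o["ee_pos"])).round(1),Ro.from_matrix(R.T@G).as_rotvec().round(3)
E
python3 -m jog '[[[0,0,0],[0,0,0.121]],[[0,0,0],[0,0,0.121]],[[0,0,0],[0,0,0.121]],[[0,0,0],[0,0,0.121]],[[0,0,0],[0,0,0.121]]]' 0
python3 -m jog '[[[0,0,0],[0,0,0.121]],[[0,0,0],[0,0,0.121]],[[0,0,0],[0,0,0.121]],[[0,0,0],[0,0,0.121]],[[0,0,0],[0,0,0.121]]]'
python3 -m jog '[[[0,0,0],[0,0,0.121]],[[0,0,0],[0,0,0]]]'
python3 - <<'E'
from h import *; from workcell import status
o=status.get_obs(); print(o["qpos"].round(3),delta(world([-20,128,90]),o))
h=np.array([34.5,95]); prev=None
for t in [1.4,1.2,1.0,.8,.6,.4,.2,.03]:
    u=-np.array([np.sin(t),np.cos(t)]);n=np.array([-np.cos(t),np.sin(t)])
    p=h+45*u+(2.5+10*np.cos(t)+13.5*np.sin(t))*n; print(t,p.round(1),"tool dx,dy",None if prev is None else ((p-prev)*[-1,1]).round(1)); prev=p
E
```

```text
t: 0.52
ee_pos: [195.7, 593.2, 188.2]
orientation: [1.408, 2.808, -0.001]
ft_force: [-1.4, 0.2, 0.4]
width: 58.0
grasp_force: 0.0
t: 0.93
ee_pos: [195.7, 593.1, 188.2]
orientation: [2.181, 2.261, -0.001]
ft_force: [-0.2, -0.6, -1.2]
width: 24.7
grasp_force: 0.0
t: 1.1
ee_pos: [195.8, 593.2, 188.3]
orientation: [2.312, 2.127, -0.001]
ft_force: [-0.3, -0.5, 0.4]
width: 11.1
grasp_force: 0.0
[ 1.233  0.423  1.63  -0.     1.089  1.316] (array([-569.2,  564.9,   -1.4]), array([-0.   ,  0.001, -0.006]))
1.4 [-12.8 104.6] tool dx,dy None
1.2 [-14.2  96.1] tool dx,dy [ 1.4 -8.5]
1.0 [-13.8  86.9] tool dx,dy [-0.4 -9.2]
0.8 [-11.1  77.4] tool dx,dy [-2.7 -9.5]
0.6 [-6.1 68.2] tool dx,dy [-5.  -9.2]
0.4 [ 1.3 60.2] tool dx,dy [-7.4 -8.1]
0.2 [10.9 53.9] tool dx,dy [-9.5 -6.3]
0.03 [20.3 50.4] tool dx,dy [-9.4 -3.5]
```

```bash

python3 -m jog '[[[-28,28,0],[0,0,0]],[[-28,28,0],[0,0,0]],[[-28,28,0],[0,0,0]],[[-28,28,0],[0,0,0]],[[-28,28,0],[0,0,0]]]'|head -2
python3 -m jog '[[[-28,28,0],[0,0,0]],[[-28,28,0],[0,0,0]],[[-28,28,0],[0,0,0]],[[-28,28,0],[0,0,0]],[[-28,28,0],[0,0,0]]]'|head -2
python3 -m jog '[[[-28,28,0],[0,0,0]],[[-28,28,0],[0,0,0]],[[-28,28,0],[0,0,0]],[[-28,28,0],[0,0,0]],[[-28,28,0],[0,0,0]]]'|head -2
python3 -m jog '[[[-28,28,0],[0,0,0]],[[-28,28,0],[0,0,0]],[[-28,28,0],[0,0,0]],[[-28,28,0],[0,0,0]],[[0,0,0],[0,0,0]]]'
python3 - <<'E'
from h import *; from workcell import status
o=status.get_obs(); print(o["qpos"].round(3),delta(world([-20,128,90]),o))
E
```

```text
t: 1.52
ee_pos: [325.0, 441.3, 188.5]
t: 1.93
ee_pos: [453.7, 290.6, 188.7]
t: 2.35
ee_pos: [582.3, 139.8, 188.5]
t: 2.77
ee_pos: [688.0, 15.7, 188.4]
orientation: [2.306, 2.13, 0.001]
ft_force: [-0.7, 0.7, -0.2]
width: 0.6
grasp_force: 0.0
[ 0.006  0.515  1.481 -0.002  1.143  0.086] (array([-34.8,  26.2,  -1.5]), array([ 0.003,  0.001, -0.002]))
```

```bash

python3 -m jog '[[[-17.5,13,0],[0,0,0]],[[-17.5,13,0],[0,0,0]],[[0,0,0],[0,0,0]]]'|head -2
python3 -m jog '[[[0,0,31],[0,0,0]],[[0,0,31],[0,0,0]],[[0,0,31],[0,0,0]],[[0,0,0],[0,0,0]]]'
python3 - <<'E'
from h import *; from workcell import status
o=status.get_obs(); print(delta(world([-12.8,106,-5]),o))
E
```

```text
t: 3.02
ee_pos: [708.6, -18.6, 188.2]
t: 3.35
ee_pos: [702.0, -14.8, 88.9]
orientation: [-2.298, -2.13, 0.012]
ft_force: [-1.8, -0.4, -0.8]
width: 0.3
grasp_force: 0.0
(array([-12.7, -12.3,  -5.9]), array([-0.011,  0.   ,  0.001]))
```

```bash

python3 -m jog '[[[-9,-4,0],[0,0,0]],[[0,0,0],[0,0,0]],[[0,0,0],[0,0,0]]]'
python3 - <<'E'
from h import *; from workcell import status
o=status.get_obs(); print(delta(world([-12.8,106,-5]),o))
E
```

```text
t: 3.6
ee_pos: [703.9, -24.8, 98.2]
orientation: [2.306, 2.131, 0.004]
ft_force: [-0.1, -0.3, 0.5]
width: 0.6
grasp_force: 0.0
(array([ -2.9, -14.8,   3.2]), array([ 0.003, -0.   , -0.002]))
```

Now I sweep the hasp along the arc.

```bash

python3 -m jog '[[[-3,-8,3],[0,0,0]],[[0,-8,0],[0,0,0]],[[1,-8,0],[0,0,0]],[[0,-9,0],[0,0,0]],[[-3,-9,0],[0,0,0]]]'
python3 -m jog '[[[-5,-9,0],[0,0,0]],[[-7,-8,0],[0,0,0]],[[-5,-3,0],[0,0,0]],[[-5,-3,0],[0,0,0]],[[0,0,0],[0,0,0]]]'
python3 -m jog '[[[-4,-2,0],[0,0,0]],[[-4,-1,0],[0,0,0]],[[0,0,0],[0,0,0]]]'
python3 - <<'E'
from h import *; from workcell import status
o=status.get_obs(); print(delta(world([21,50,-5]),o))
E
```

```text
t: 4.02
ee_pos: [659.4, -25.6, 93.0]
orientation: [2.307, 2.133, 0.0]
ft_force: [-0.2, -0.1, 0.3]
width: 0.2
grasp_force: 0.0
t: 4.43
ee_pos: [635.2, -47.4, 92.7]
orientation: [2.309, 2.131, -0.0]
ft_force: [-0.1, -0.2, -0.2]
width: 0.3
grasp_force: 0.0
t: 4.68
ee_pos: [632.1, -54.7, 92.6]
orientation: [2.308, 2.131, -0.0]
ft_force: [0.6, -0.1, -0.5]
width: 0.4
grasp_force: 0.0
(array([-1.5, -1.5, -2.4]), array([-0.   ,  0.   , -0.002]))
```

```bash

python3 -m jog '[[[-2,0,0],[0,0,0]],[[-1,0,0],[0,0,0]],[[0,0,0],[0,0,0]],[[0,0,0],[0,0,0]]]'
python3 -m jog '[[[20,0,0],[0,0,0]],[[0,0,-35],[0,0,0]],[[0,0,-35],[0,0,0]],[[30,0,-35],[0,0,0]],[[40,0,0],[0,0,0]]]' |head -2
python3 -m jog '[[[40,0,0],[0,0,0]],[[40,0,0],[0,0,0]],[[40,0,0],[0,0,0]],[[20,0,0],[0,0,0]],[[0,0,0],[0,0,0]]]' 50|head -2
python3 - <<'E'
from h import *; from workcell import status,eyes
d=eyes.get_image("top"); np.savez("pics/top1.npz",**d)
cv2.imwrite("pics/top1c.png",cv2.resize(d["img"][40:300,160:480,::-1],None,fx=2,fy=2))
o=status.get_obs(); print(o["ee_pos"],delta([566,246.5,150],o))
E
```

```text
t: 5.02
ee_pos: [632.0, -56.9, 92.7]
orientation: [-2.307, -2.132, -0.0]
ft_force: [1.3, 0.4, -0.4]
width: 0.8
grasp_force: 0.0
t: 5.43
ee_pos: [642.9, 28.4, 201.5]
t: 5.85
ee_pos: [649.7, 174.1, 194.3]
[649.55227861 171.73896769 194.08007469] (array([ 68.3, -88.9,  44.1]), array([-0.   ,  0.   ,  0.002]))
```

View pics/top1c.png

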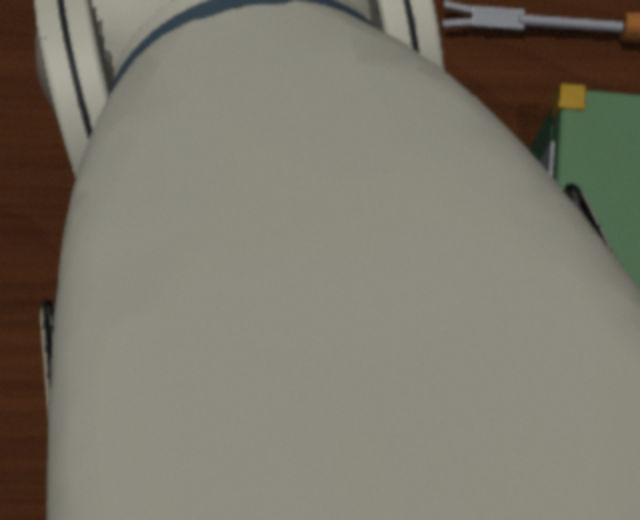

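The arm hides the scene here, so I'll move over the red pin and look again.

```bash

python3 -m jog '[[[22,-29,5],[0,0,0]],[[22,-29,5],[0,0,0]],[[22,-29,5],[0,0,0]],[[0,0,0],[0,0,0]],[[0,0,0],[0,0,0]]]'
python3 - <<'E'
from h import *; from workcell import status,eyes
out=[]
for n in ("top","wrist"):
    d=eyes.get_image(n); np.savez(f"pics/{n}2.npz",**d); out.append(cv2.resize(d["img"][...,::-1],(400,300)))
cv2.imwrite("pics/two2.png",np.hstack(out))
o=status.get_obs(); print(o["ee_pos"],delta([566,246.5,150],o))
E
```

```text
t: 6.32
ee_pos: [567.3, 241.7, 179.2]
orientation: [2.306, 2.134, -0.002]
ft_force: [1.4, -1.0, 1.2]
width: 50.0
grasp_force: 0.0
[569.30229486 241.04077308 179.75705034] (array([ 5.2, -3.8, 29.8]), array([ 0.001,  0.   , -0.003]))
```

View pics/two2.png

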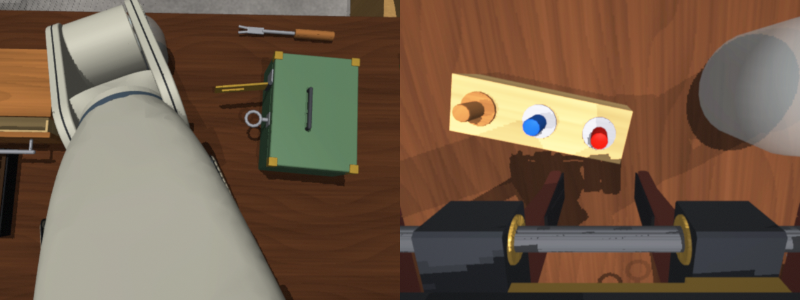

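The top view shows the hasp still out, with its tip near (345,142) at full scale. I'll compare its angle with the start before going back.

```bash
python3 - <<'E'
from h import *
v,u=np.mgrid[:480,:640]
for n in ("top0","top2"):
    T=load(f"pics/{n}.npz");P=cloud(T);h=hsv(T)
    m=(abs(h[...,0].astype(int)-25)<8)&(h[...,1]>120)&(u>335)&(u<440)&(v>100)&(v<165)
    q=P[m&(abs(P[...,2]-118)<8)]; l=cv2.fitLine(q[:,:2].astype(np.float32),cv2.DIST_L2,0,.01,.01).ravel()
    w=-l[:2]*np.sign(-l[1])*-1; w=l[:2]*np.sign(l[1]); print(n,len(q),l,"ang",np.arctan2(w@-CX[:2],w@-CY[:2]), (C.T@(q.mean(0)-EYE)).round(1),(C.T@(q[q[:,1].argmin()]-EYE)).round(1),(C.T@(q[q[:,1].argmax()]-EYE)).round(1))
a=load("pics/top0.npz")["img"][80:220,330:470,::-1];b=load("pics/top2.npz")["img"][80:220,330:470,::-1]
cv2.imwrite("pics/cmp.png",cv2.resize(np.hstack([a,b]),(800,400),interpolation=cv2.INTER_CUBIC))
E
```

```text
top0 442 [ 9.2317156e-02 -9.9572963e-01  6.6537616e+02  2.4580638e+00] ang 1.4012688472928612 [-40.   80.3  19.1] [28.8 91.2 18.8] [-109.2   71.1   13.8]
top2 434 [ 9.0427756e-02 -9.9590302e-01  6.6543439e+02  1.5834953e+00] ang 1.4031661870903542 [-39.1  80.5  19.4] [29.3 90.2 16.9] [-109.3   70.6   15.2]
```

View pics/cmp.png

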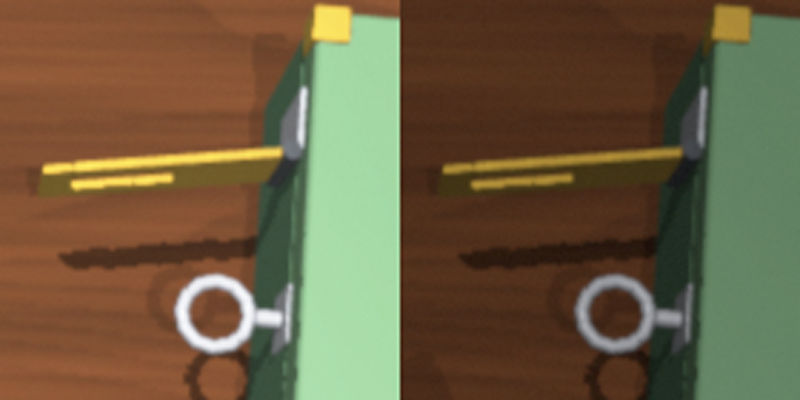

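```bash
python3 - <<'E'
from h import *
from workcell import status,eyes
d=load("pics/wrist2.npz");P=cloud(d);h=hsv(d)
for f in (red,blue):
    m=f(h); q=P[m]; print(m.sum(),q[q[:,2]>110].mean(0).round(1),q[:,2].max())
o=status.get_obs(); 
def proj(d,X):
    c=d["R"]@X+d["t"]; return d["fx"]*c[0]/c[2]+d["cx"],d["fy"]*c[1]/c[2]+d["cy"]
for n in("wrist","side"):
    d=eyes.get_image(n); print(n,"tcp px",proj(d,o["ee_pos"]),o["ee_pos"],"cam",-d["R"].T@d["t"])
    if n=="side": cv2.imwrite("pics/side3.png",d["img"][...,::-1]); np.savez("pics/side3.npz",**d)
E
```

```text
698 [568.2 249.  114.1] 116.31675770659957
850 [497.6 269.4 114.5] 375.98564243854696
wrist tcp px (np.float64(319.774466261431), np.float64(268.87750790999655)) [569.30229486 241.04077308 179.75705034] cam [574.43961326 314.61575387 376.15415281]
side tcp px (np.float64(310.1112607291401), np.float64(174.6503796080525)) [569.30229486 241.04077308 179.75705034] cam [  62.14954761 -401.26317275  534.80950017]
```

View pics/side3.png

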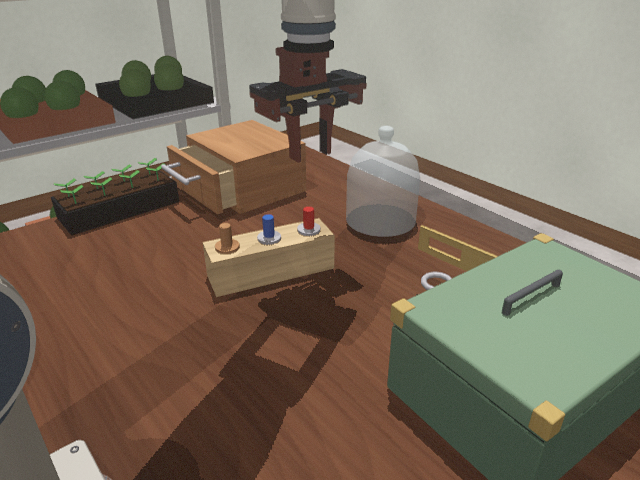

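The fingertips show near (310,157), but the reported TCP projects to (310,175), so the tips appear higher than reported. I'll measure them with the range image.

```bash
python3 - <<'E'
from h import *
d=load("pics/side3.npz");P=cloud(d)
v,u=np.mgrid[:480,:640]
D0=load("pics/side0.npz")["range_z"]
m=(u>280)&(u<340)&(v>110)&(v<170)&(abs(d["range_z"]-D0)>30)&(P[...,2]>100)
for lo,hi in((280,308),(312,340)):
    q=P[m&(u>=lo)&(u<hi)]; q=q[np.linalg.norm(q[:,:2]-[569,241],axis=1)<80]; k=q[:,2]<np.percentile(q[:,2],4)
    print(len(q),"min z",np.percentile(q[:,2],[0,1,5]),q[k].mean(0).round(1))
w=load("pics/wrist2.npz");P=cloud(w); q=P.reshape(-1,3); k=(np.linalg.norm(q[:,:2]-[569,241],axis=1)<60)&(q[:,2]>125)&(q[:,2]<320)
print("wrist finger minz",np.percentile(q[k][:,2],[0,1,5,20]), q[k][q[k][:,2]<np.percentile(q[k][:,2],5)].mean(0))
E
```

```text
698 min z [214.20981375 215.33638195 219.55267739] [536.6 238.3 216.5]
558 min z [213.30127362 214.31531034 218.08200577] [595.  233.9 215.3]
wrist finger minz [213.45668563 223.74135504 250.09090999 303.15948563] [568.46966485 247.25971207 234.29588095]
```

The tips really sit about 34 mm above the reported TCP, so the first sweep passed over the 122 mm plate top. I'll repeat it 34 mm lower.

```bash
python3 - <<'E'
from h import *; from workcell import status
o=status.get_obs(); print(delta(world([-20,128,50]),o))
E
```

```text
(array([-249.7,  162.4,   29.8]), array([ 0.001, -0.   , -0.004]))
```

```bash

python3 -m jog '[[[-31,20,0],[0,0,0]],[[-31,20,0],[0,0,0]],[[-31,20,0],[0,0,0]],[[-31,20,0],[0,0,0]],[[-31,20,0],[0,0,0]]]' 0|head -2
python3 -m jog '[[[-31,20,0],[0,0,0]],[[-31,20,0],[0,0,0]],[[-31,20,0],[0,0,0]],[[0,0,0],[0,0,0]],[[0,0,0],[0,0,0]]]'|head -2
python3 -m jog '[[[0,0,0],[0,0,0]],[[0,0,0],[0,0,0]]]'
python3 - <<'E'
from h import *; from workcell import status
o=status.get_obs(); print(delta(world([-18,126,-44]),o))
E
```

```text
t: 6.93
ee_pos: [657.2, 76.7, 179.5]
t: 7.35
ee_pos: [709.1, -21.2, 178.9]
t: 7.52
ee_pos: [707.8, -17.3, 179.1]
orientation: [-2.307, -2.132, 0.0]
ft_force: [-0.2, -0.7, 1.2]
width: 0.6
grasp_force: 0.0
(array([ -5.5,   1.9, 123.1]), array([-0.001, -0.   , -0.002]))
```

```bash

python3 -m jog '[[[-5,2,30],[0,0,0]],[[0,0,31],[0,0,0]],[[0,0,31],[0,0,0]],[[0,0,31],[0,0,0]],[[0,0,0],[0,0,0]]]'|head -2
python3 -m jog '[[[0,0,0],[0,0,0]],[[0,0,0],[0,0,0]]]'
python3 - <<'E'
from h import *; from workcell import status
o=status.get_obs(); print(delta(world([-12.8,106,-44]),o))
E
```

```text
t: 7.93
ee_pos: [704.6, -21.3, 49.9]
t: 8.1
ee_pos: [710.8, -22.1, 58.1]
orientation: [2.305, 2.132, 0.002]
ft_force: [0.5, 0.6, 0.5]
width: 0.6
grasp_force: 0.0
(array([ -6.2, -21.6,   2.1]), array([ 0.002, -0.   , -0.001]))
```

```bash

python3 -m jog '[[[-3,-8,2],[0,0,0]],[[-3,-8,0],[0,0,0]],[[0,-6,0],[0,0,0]],[[1,-8,0],[0,0,0]],[[0,-9,0],[0,0,0]]]'
python3 -m jog '[[[-3,-9,0],[0,0,0]],[[-5,-9,0],[0,0,0]],[[-7,-8,0],[0,0,0]],[[-5,-3,0],[0,0,0]],[[-5,-3,0],[0,0,0]]]'
python3 -m jog '[[[-5,-2,0],[0,0,0]],[[-4,-1,0],[0,0,0]],[[-2,0,0],[0,0,0]],[[0,0,0],[0,0,0]]]'
python3 - <<'E'
from h import *; from workcell import status
o=status.get_obs(); print(delta(world([21,50,-44]),o))
E
```

```text
t: 8.52
ee_pos: [671.0, -24.9, 55.5]
orientation: [2.306, 2.13, 0.003]
ft_force: [2.0, 0.7, 0.6]
width: 0.3
grasp_force: 1.0
t: 8.93
ee_pos: [635.7, -47.7, 54.2]
orientation: [-2.307, -2.131, 0.001]
ft_force: [1.5, 1.0, -0.3]
width: 0.8
grasp_force: 0.6
t: 9.27
ee_pos: [632.6, -56.2, 54.2]
orientation: [-2.307, -2.129, -0.002]
ft_force: [0.1, 10.4, 2.3]
width: 0.4
grasp_force: 5.4
(array([ 0. , -2.2, -1.8]), array([-0.001, -0.003, -0.003]))
```

A 10 N push at the stop means the hasp is shut. Next I retract and go to the red pin.

```bash

python3 -m jog '[[[20,0,0],[0,0,0]],[[20,0,0],[0,0,0]],[[0,0,-35],[0,0,0]],[[0,0,-35],[0,0,0]],[[0,0,-30],[0,0,0]]]' |head -2
python3 -m jog '[[[35,-9,0],[0,0,0]],[[35,-9,0],[0,0,0]],[[35,-9,0],[0,0,0]],[[35,-9,0],[0,0,0]],[[35,-9,0],[0,0,0]]]' 50|head -2
python3 -m jog '[[[35,-9,0],[0,0,0]],[[35,-9,0],[0,0,0]],[[0,0,0],[0,0,0]],[[0,0,0],[0,0,0]],[[0,0,0],[0,0,0]]]'|head -2
python3 - <<'E'
from h import *; from workcell import status,eyes
v,u=np.mgrid[:480,:640]
o=status.get_obs(); 
T=eyes.get_image("top");P=cloud(T);h=hsv(T)
m=(abs(h[...,0].astype(int)-25)<8)&(h[...,1]>120)&(u>335)&(u<440)&(v>100)&(v<240)
q=P[m&(abs(P[...,2]-118)<8)]; print("hasp pts",len(q)); 
if len(q)>10: print((C.T@(q.mean(0)-EYE)).round(1),cv2.fitLine(((q-EYE)@C)[:,:2].astype(np.float32),cv2.DIST_L2,0,.01,.01).ravel())
d=eyes.get_image("wrist");P=cloud(d);q=P[red(hsv(d))];p=q[q[:,2]>111].mean(0); print("pin",p)
print(o["ee_pos"],delta([567,248,100],o),delta([p[0],p[1],100],o))
E
```

```text
t: 9.68
ee_pos: [635.8, -17.9, 155.4]
t: 10.1
ee_pos: [604.4, 160.9, 154.3]
t: 10.52
ee_pos: [592.4, 230.6, 154.0]
hasp pts 381
[33.2 19.5 19.8] [ 1.3991153e-03 -9.9999905e-01  3.3241344e+01  1.9479935e+01]
pin [569.02879541 249.2561547  116.28260769]
[592.37043013 230.55022619 153.97900418] (array([ 15.5, -26.6,  54. ]), array([-0.001,  0.001, -0.001])) (array([ 16.9, -24.7,  54. ]), array([-0.001,  0.001, -0.001]))
```

```bash

python3 -m jog '[[[16,-25,0],[0,0,0]],[[0,0,10],[0,0,0]],[[0,0,10],[0,0,0]],[[0,0,0],[0,0,0]],[[0,0,0],[0,0,0]]]' |head -2
python3 - <<'E'
from h import *; from workcell import status
o=status.get_obs(); print(o["ee_pos"],delta([568,248.3,48],o))
E
```

```text
t: 11.03
ee_pos: [568.9, 247.8, 133.4]
[568.93142818 247.83854068 133.35998189] (array([ 0.5, -0.8, 85.4]), array([-0.001,  0.001, -0.003]))
```

```bash

python3 -m jog '[[[0,-1,17],[0,0,0]],[[0,0,17],[0,0,0]],[[0,0,17],[0,0,0]],[[0,0,17],[0,0,0]],[[0,0,0],[0,0,0]]]' |head -2
python3 -m jog '[[[0,0,8],[0,0,0]],[[0,0,8],[0,0,0]],[[0,0,0],[0,0,0]],[[0,0,0],[0,0,0]]]'
python3 -m jog '[[[0,0,0],[0,0,0]],[[0,0,0],[0,0,0]],[[0,0,0],[0,0,0]],[[0,0,0],[0,0,0]],[[0,0,0],[0,0,0]]]' 0
python3 -m jog '[[[0,0,0],[0,0,0]],[[0,0,0],[0,0,0]],[[0,0,0],[0,0,0]]]'
```

```text
t: 11.45
ee_pos: [566.5, 247.7, 63.4]
t: 11.78
ee_pos: [568.0, 249.1, 50.5]
orientation: [2.308, 2.132, 0.0]
ft_force: [-0.0, 0.1, -0.5]
width: 50.1
grasp_force: 0.0
t: 12.2
ee_pos: [568.0, 249.3, 50.6]
orientation: [2.307, 2.132, 0.001]
ft_force: [1.2, 0.2, 0.4]
width: 20.0
grasp_force: 0.6
t: 12.45
ee_pos: [568.1, 249.3, 50.6]
orientation: [2.307, 2.132, 0.001]
ft_force: [0.2, -0.4, 3.6]
width: 19.7
grasp_force: 30.0
```

```bash

python3 -m jog '[[[0,0,-26],[0,0,0]],[[0,0,-26],[0,0,0]],[[0,0,-26],[0,0,0]],[[0,0,-26],[0,0,0]],[[0,0,-26],[0,0,0]]]' |head -2
python3 -m jog '[[[0,0,0],[0,0,0]],[[0,0,0],[0,0,0]]]'
python3 - <<'E'
from h import *; from workcell import status,eyes
o=status.get_obs(); d=eyes.get_image("side"); np.savez("pics/side4.npz",**d)
P=cloud(d);v,u=np.mgrid[:480,:640]; m=red(hsv(d))&(u>250)&(u<370)&(v<230)&(P[...,2]>100); print("red",m.sum(),P[m].mean(0))
cv2.imwrite("pics/side4.png",cv2.resize(d["img"][40:280,200:440,::-1],(600,600)))
print(o["ee_pos"],delta(world([0,0,80]),o))
E
```

```text
t: 12.87
ee_pos: [567.3, 249.0, 181.0]
t: 13.03
ee_pos: [568.5, 249.5, 181.4]
orientation: [2.307, 2.131, 0.004]
ft_force: [0.3, 0.6, -1.9]
width: 19.6
grasp_force: 30.0
red 1 [567.67051224 235.84489149 218.57736134]
[568.48377281 249.4776717  181.42186853] (array([-278.7,   35.8,    1.2]), array([ 0.002, -0.001, -0.002]))
```

View pics/side4.png

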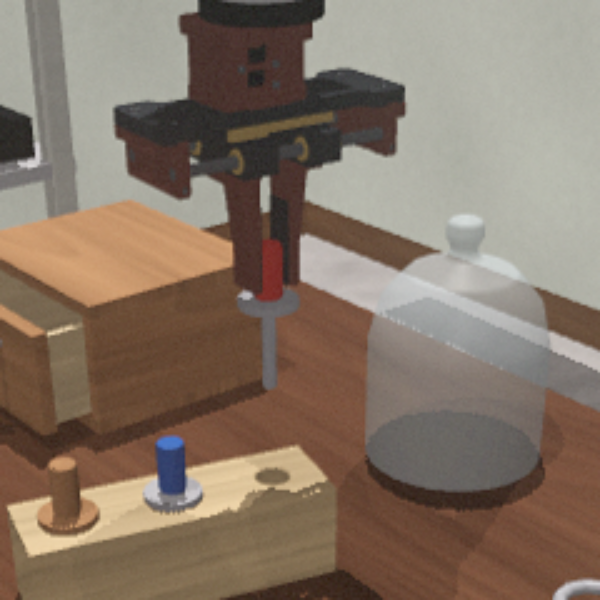

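The red pin hangs upright in the grip with its tip clear of the rack at about (270,385) in this crop. Blue and the dibber are still in place. Now to the eye.

```bash

python3 -m jog '[[[-20,2,0],[0,0,0]],[[-33,4,0],[0,0,0]],[[-33,4,0],[0,0,0]],[[-33,4,0],[0,0,0]],[[-33,4,0],[0,0,0]]]' |head -2
python3 -m jog '[[[-33,4,0],[0,0,0]],[[-33,4,0],[0,0,0]],[[-33,4,0],[0,0,0]],[[-20,4,0],[0,0,0]],[[0,0,0],[0,0,0]]]' |head -2
python3 -m jog '[[[0,0,0],[0,0,0]],[[0,0,0],[0,0,0]],[[0,0,0],[0,0,0]]]' |head -2
python3 - <<'E'
from h import *; from workcell import status,eyes
o=status.get_obs(); d=eyes.get_image("wrist")
P=cloud(d);q=P[red(hsv(d))]; q=q[q[:,2]>160];print("red",len(q),q.mean(0) if len(q) else 0)
d=eyes.get_image("side");np.savez("pics/side5.npz",**d)
cv2.imwrite("pics/side5.png",cv2.resize(d["img"][150:330,370:610,::-1],(800,600)))
print(o["ee_pos"],delta(world([0,0,80]),o))
E
```

```text
t: 13.5
ee_pos: [572.1, 94.7, 177.9]
t: 13.92
ee_pos: [579.2, -27.2, 178.1]
t: 14.17
ee_pos: [579.7, -22.6, 179.4]
red 3100 [579.46904432 -19.38244915 236.67629938]
[579.72444563 -22.55352992 179.39034534] (array([-8.4,  3.1, -0.6]), array([-0.002, -0.   , -0.001]))
```

View pics/side5.png

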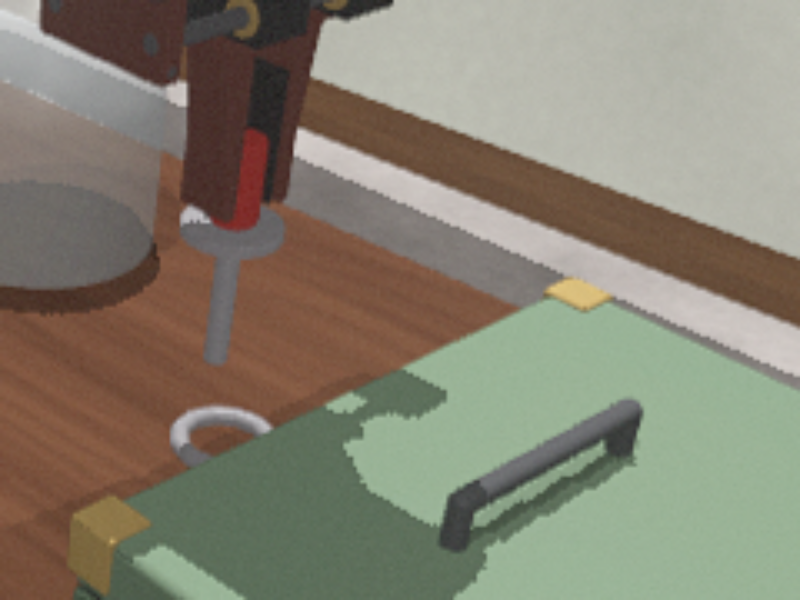

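```bash

python3 - <<'E'
from h import *
d=load("pics/side5.npz")
for u,v,z in((434.5,257.5,139),(440.5,219,201)): print((C.T@(ray(d,u,v,z)-EYE)).round(1))
# ring centre in this view (hidden partly): left edge and rear edge px
c=d["R"]@EYE+d["t"]; print("eye px",d["fx"]*c[0]/c[2]+d["cx"],d["fy"]*c[1]/c[2]+d["cy"])
P=cloud(d); print((P[252:257,432:437].reshape(-1,3).mean(0)-EYE)@C)
E
```

```text
[-6.8 -2.1 39. ]
[ -5.3  -1.9 101. ]
eye px 436.05207657228675 282.01312887596504
[-4.1633088  -7.25788686 48.04591927]
```

```bash

python3 -m jog '[[[-7,2.5,0],[0,0,0]],[[0,0,10],[0,0,0]],[[0,0,10],[0,0,0]],[[0,0,0],[0,0,0]],[[0,0,0],[0,0,0]]]' |head -2
python3 -m jog '[[[0,0,10],[0,0,0]],[[0,0,10],[0,0,0]],[[0,0,10],[0,0,0]],[[0,0,0],[0,0,0]],[[0,0,0],[0,0,0]]]' 
python3 - <<'E'
from h import *; from workcell import status
o=status.get_obs(); print(o["ee_pos"],delta(world([0,0,-14]),o))
E
```

```text
t: 14.68
ee_pos: [581.3, -30.7, 159.0]
t: 15.1
ee_pos: [581.6, -30.8, 129.2]
orientation: [-2.306, -2.131, 0.002]
ft_force: [-0.5, 0.3, -0.3]
width: 19.5
grasp_force: 30.0
[581.56828193 -30.76328473 129.21889144] (array([-0.4,  0.8, 43.2]), array([-0.002,  0.   , -0.002]))
```

```bash

python3 -m jog '[[[0,0,10],[0,0,0]],[[0,0,10],[0,0,0]],[[0,0,10],[0,0,0]],[[0,0,10],[0,0,0]],[[0,0,0],[0,0,0]]]' 
python3 -m jog '[[[0,0,1.5],[0,0,0]],[[0,0,0],[0,0,0]],[[0,0,0],[0,0,0]]]' 
```

```text
t: 15.52
ee_pos: [580.6, -30.7, 87.7]
orientation: [-2.305, -2.13, 0.004]
ft_force: [-1.1, -1.4, -1.8]
width: 19.7
grasp_force: 30.0
t: 15.77
ee_pos: [582.6, -30.8, 89.1]
orientation: [2.307, 2.132, 0.001]
ft_force: [0.3, -0.5, -0.4]
width: 19.4
grasp_force: 30.0
```

```bash

python3 -m jog '[[[0,0,2],[0,0,0]],[[0,0,1.5],[0,0,0]],[[0,0,0],[0,0,0]],[[0,0,0],[0,0,0]]]' 
python3 -m jog '[[[0,0,0],[0,0,0]],[[0,0,0],[0,0,0]],[[0,0,0],[0,0,0]],[[0,0,0],[0,0,0]],[[0,0,0],[0,0,0]]]' 50|head -2
python3 -m jog '[[[0,0,-15],[0,0,0]],[[0,0,-20],[0,0,0]],[[0,0,-30],[0,0,0]],[[0,0,-30],[0,0,0]],[[0,0,-30],[0,0,0]]]' |head -2
python3 -m jog '[[[40,0,0],[0,0,0]],[[40,0,0],[0,0,0]],[[40,0,0],[0,0,0]],[[40,0,0],[0,0,0]],[[40,0,0],[0,0,0]]]' |head -2
python3 -m jog '[[[40,0,0],[0,0,0]],[[40,0,0],[0,0,0]],[[0,0,0],[0,0,0]],[[0,0,0],[0,0,0]],[[0,0,0],[0,0,0]]]'
python3 - <<'E'
from h import *; from workcell import status,eyes
d=eyes.get_image("side");np.savez("pics/side6.npz",**d);v,u=np.mgrid[:480,:640]
t=eyes.get_image("top");np.savez("pics/top6.npz",**t);P=cloud(t);m=red(hsv(t))&(u>330);q=P[m];print("red",m.sum(),(q.mean(0)-EYE)@C if m.any() else 0,q[:,2].max() if m.any() else 0)
a=cv2.resize(d["img"][200:320,370:530,::-1],(400,300));b=cv2.resize(t["img"][100:250,340:540,::-1],(400,300))
cv2.imwrite("pics/fin.png",np.hstack([a,b]))
E
```

```text
t: 16.1
ee_pos: [582.3, -30.8, 85.4]
orientation: [2.307, 2.132, 0.0]
ft_force: [0.5, -0.0, -1.3]
width: 19.3
grasp_force: 30.0
t: 16.52
ee_pos: [582.4, -30.8, 85.4]
t: 16.93
ee_pos: [581.9, -30.8, 211.5]
t: 17.35
ee_pos: [598.0, 170.3, 210.6]
t: 17.77
ee_pos: [604.0, 248.0, 209.9]
orientation: [-2.307, -2.133, 0.002]
ft_force: [-0.8, -0.5, 0.2]
width: 50.0
grasp_force: 0.0
red 110 [ 2.63764459  2.41610633 34.09472407] 151.85276208332024
```

View pics/fin.png

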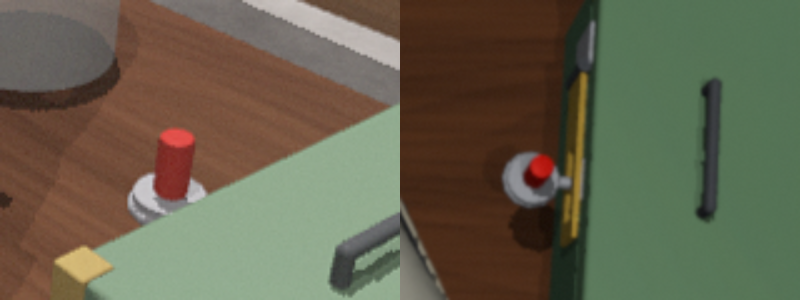

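The pin stands upright in the eye with its collar on the ring, the hasp lies flat against the chest, and the gripper is clear. I'm handing it in.

```bash
python3 -c "
from workcell import ticket
print(ticket.close_job())"
```

```text
the job is handed in; nothing more can be done
None
```

The job is handed in (no verdict was returned): the last pictures show the hasp shut, the red pin upright in the eye with its collar on the ring, and the gripper clear, and the blue pin was still in the rack when last seen (after the red pin was lifted); the first hasp sweep missed because the fingertips sit about 34 mm above the reported TCP, so I repeated it lower.

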